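# Draw the tongs slantwise out of the steriliser and hold them over the tray

## Task

Slide the clear door on top of the steriliser box fully open, take the steel clamp tongs that lie inside, and draw them out slantwise through the opening, which is shorter than the tongs. Carry them over the middle of the woven tray and finish while still holding them there, motionless, with every part of the tongs at least 15 cm above the dresser top. Leave the door open and do not disturb the snack box, ramekin and pacifier in the tray.

Things in the scene. Friction and masses are not known exactly. Their poses are not given: they have to be found in the camera images.
- steriliser: White box with a teal band, fixed to the dresser, 250 long (x) x 140 wide (y) x 76 high, walls 5, floor (dark) 6 thick. Origin: centre of its underside; z up; x runs along it from the end near the robot to the far end. A clear fixed roof (72 to 76 above the dresser) covers its near half, x = -125 to +5. A steel rest bar, 10 in diameter, crosses it at x = +25, its top 36.5 above the dresser.
- opening (a point): Middle of the opening in the steriliser's top that the door uncovers, 76 above the dresser: steriliser x = +5 (edge of the fixed roof) to +120 (far wall), y = -65 to +65. It is level, 115 x 130.
- door (a joint): Clear sliding door on top of the steriliser, 125 x 130 x 4, top face 81 above the dresser. 0 = shut, 0.12 m = fully open (stop); it opens along the steriliser's -x (towards the robot), over the fixed roof. It slides with about 1.5 N friction and stays where it is left. Starts shut or a little ajar.
- door_handle (a point): Centre of the door's handle, an upright teal fin standing on the door: 36 long (along the steriliser's x), 14 wide (y), 36 high, from 81 to 117 above the dresser. Moves with the door; at steriliser x = +60 when shut, -60 when fully open.
- tongs_center (a point): Centre of the loose steel clamp tongs, locked shut and rigid: a straight bar 200 long (own x axis), 20 wide (own y), 14 thick (own z), about 80 g. They lie along the steriliser, sloping: jaws on its floor under the fixed roof, bow end raised about 14 degrees on the rest bar under the door. Own x points from the jaws to the bow.
- tongs_jaw (a point): Middle of the cream jaw end of the tongs (own x = -100).
- tongs_bow (a point): Middle of the round bow end of the tongs (own x = +100).
- tongs_grip (a point): Good place to grasp the tongs, on their centre line 35 from the bow end (own x = +65): flat parallel sides 20 apart, 14 high; about 53 above the dresser at the start, in the middle of the opening.
- tray: Rounded woven-plastic tray, fixed, 280 (x) x 200 (y) x 35 high, floor 5 thick. Origin: centre of its underside, z up.
- snackbox: Yellow lidded snack box, 104 x 79 x 46 high, in the tray. Origin: centre of its underside.
- ramekin: White ceramic ramekin of plastic clips, 72 in diameter, 36 high, in the tray. Origin: centre of its underside.
- pacifier: Cream silicone pacifier lying nipple up, shield 42 in diameter, 32 high, in the tray. Origin: centre of its underside.
Mind the look-alikes: they are no part of the job. Of the things shaped like the pacifier, the cream one is meant. There is more than one size of the ramekin; the one meant has the size given above.

How it is judged:
On the way, in this order (a step that is already met when the one before it is completed fails the run):
1. the door is slid fully open, the tongs still in the box (value of joint door above 0.108 m and height (world z) of tongs_bow below 0.09 m), for 0.1 s.
2. the gripped tongs are out of the box, both ends above its top (contact force between the fingers and tongs above 1 N and height (world z) of each of tongs_jaw, tongs_bow above 0.095 m), for 0.1 s.
At the end, for the whole second after the job is handed in: The fingers hold the tongs, touching nothing else and moving slower than 5 cm/s; both ends of the tongs are more than 14 cm above the dresser; their centre is over the tray, within 12 cm (tray x) and 8 cm (tray y) of its middle; the door is still open by more than 10 cm (contact force between the fingers and tongs above 1 N and height (world z) of each of tongs_jaw, tongs_bow above 0.14 m and x of tongs_center in the frame of tray between -0.12 and 0.12 m and y of tongs_center in the frame of tray between -0.08 and 0.08 m and linear speed of tongs below 0.05 m/s and value of joint door above 0.1 m and contact force between tongs and steriliser below 0.2 N and contact force between tongs and tray below 0.2 N and contact force between tongs and snackbox below 0.2 N and contact force between tongs and ramekin below 0.2 N and contact force between tongs and pacifier below 0.2 N); the arm keeps its last pose, push and grip.
It fails at once if the yellow snack box is displaced by more than 20 mm (distance of snackbox from where it was at the start of the episode above 0.02 m).
It fails at once if the ramekin of clips is displaced by more than 20 mm (distance of ramekin from where it was at the start of the episode above 0.02 m).
It fails at once if the pacifier is displaced by more than 20 mm (distance of pacifier from where it was at the start of the episode above 0.02 m).
It also fails if it takes over 54 s, if anything falls off the work surface, if the arm or the gripper's body presses on something with over 40 N, if the wrist force passes 120 N, or if a joint passes its speed limit or range.

## Robot

A 6-joint arm with a two-finger parallel gripper is mounted at the origin on the work surface. World frame = base frame: x ahead of the robot, y to its left, z up, the work surface at z = 0. Lengths are in m, angles in rad, forces in N, time in s.
With the tool pointing down it reaches from about 0.3 to 0.875 m from the base axis. Payload 6.4 kg.
Tool frame: the origin (TCP) lies midway between the tips of the shut fingers; the grasp point (between the pads) lies 19 mm behind it (ctrl.pinch_z is the distance from the TCP to the grasp point, in m); z points along the fingers, y is the line along which they close (so a half turn about z gives the same grasp; the last joint's range is limited). The gripper opens to 85 mm and grips with 20 to 120 N. Pads are 22 mm wide; open, the fingers measure 114 mm over their backs; the gripper's body (76 mm by 85 mm) begins 54 mm behind the grasp point. The pads swing forward as they close: fully open they stand 13 mm farther back than shut.
Start: joints at [1.013, 0.181, 1.607, -0, 1.354, -0.206], TCP at [0.198, 0.54, 0.231] pointing down, gripper open.
Joint ranges: [-2.99, 2.99], [-0.89, 2.07], [0.3, 2.58], [-1.14, 4.28], [0, 2.63], [-3.12, 3.12]. Speed limits (rad/s): [2.57, 2.57, 3.01, 3.14, 3.14, 3.14].

## Interface

Orientations are given as a unit quaternion [w, x, y, z].
In Python, from bench import ctrl gives the robot as it stands.
- The arm moves only by the tool apply_moves, never from a script. Its argument "moves" is a list of rows, each an object with "jaw": the opening, from 0 (shut) to 1 (fully open); "offset": the shift along the tool's x, y, z in mm, a list of three; "rot": the turn, a rotation vector about the tool's x, y, z in degrees, a list of three. In form: [{"jaw": jaw, "offset": [dx, dy, dz], "rot": [ax, ay, az]}, ...]. A call has exactly 5 rows; each row shifts and turns the commanded pose from where the row before left it, along the tool's axes as they then stand; what a row does not reach is not made up. A row lasts 1/8 s, in which the tool goes at most 62.5 mm and 10.7 degrees, less where a joint would pass 70% of its speed; a pose out of reach is approached as far as the arm can. A call is refused whole if a number of a shift passes 62.5 or a number of a turn 10.7, either way. A call with a gripper value outside its range is refused whole. The fingers move at their own pace and stop on an object; the grip force is fixed at half the most. Time passes only in rows, so rows that do not move let the fingers close, or fill a call up. It gives the time, the measured TCP pose, the force, the opening and the grip force at its end, in the units of the state.
- ctrl.get_obs(): the state, without advancing time (a new reading comes with each control period).
- ctrl.camera(name): name is "scene" or "side" or "wrist"; returns (picture, depth): 400x640x3 uint8, red, green, blue; 400x640 float32, m along the optical axis (not along the pixel's ray), 0 where there is no reading.
- ctrl.camera_params(name): a dict with "K" (3x3 intrinsics, pixels), "cam_to_world" (4x4, takes a point from camera to world coordinates); the wrist camera has in their place "mount" (4x4, takes a point from camera to tool coordinates, whose origin is the TCP and whose axes are the flange's). Camera axes: x right, y down, z forward; pixel columns grow to the right and rows downward; lengths in m; the calibration is good to about 2 mm. A picture is of the moment at which its call begins: read the wrist's pose just before it. camera_params takes no time and is no camera call.
- ctrl.hand_in(): hands the job in; it is judged then, once.
Trained networks look in the newest picture that a camera, given by its name, has taken for a name from the list of things; names that differ only in an ending like _2 or _b are one class to them, and where a whole thing is asked for, a point or a joint stands for the part that bears it (a point fixed in the world has none). Each returns a list of dicts, best first, with "score" (0 to 1); they miss things now and then, are a little off and sometimes report something else, mostly with a low value. They report only what shows in the picture. A call takes as long as a camera call. They do not tell look-alikes from the thing itself.
- ctrl.outline_of(camera, target): "region" (400x640 bool, what is visible of it) and "position" ([column, row] in pixels, amid what is visible of it).
The state is a dict: "time_s": time; "q": joint angles; "dq": joint speeds; "joint_efforts": joint torques, N m; "eef_pos": TCP position; "eef_rot": TCP orientation; "wrist_force": force on the tool from outside, world axes, zero at the start; "torque": the same for the moment, N m; "opening": opening from 0.0 (shut) to 1.0 (fully open); "grasp_force": force on a finger pad.
Only numpy, scipy, OpenCV 4.12 (cv2) and the standard library are available. Lean on these libraries where they do the work, as an engineer would, in place of code of your own. Each camera call takes 0.05 s, during which the arm holds its last target. There are 200 camera calls.

## Working session

There is one attempt and no reset: what is moved stays moved. The work goes in short steps, Python scripts to look and compute and a tool call to move; the robot and the scene stay as the last step left them, time stands still between calls to the robot, and variables do not carry over. Pictures are saved under pics/ and viewed, at most 10 in all, crops included, and the job is handed in when it is done.

Besides the shell and the picture viewer there is one more tool, called after "Emit:" as name(argument=value, ...), one argument or row to a line, values as JSON. apply_moves: Moves the arm, as the interface text tells. Its arguments: {"type":"object","properties":{"moves":{"type":"array"}},"required":["moves"]}

```bash
mkdir -p pics; cat > h.py <<'E'
import numpy as np, cv2
from bench import ctrl
from scipy.spatial.transform import Rotation as R
def T():
    o=ctrl.get_obs(); q=o['eef_rot']; M=np.eye(4); M[:3,:3]=R.from_quat([q[1],q[2],q[3],q[0]]).as_matrix(); M[:3,3]=o['eef_pos']; return M
def cam(n):
    M=T(); im,d=ctrl.camera(n); p=ctrl.camera_params(n)
    return im,d,np.array(p['K']),(M@np.array(p['mount']) if 'mount' in p else np.array(p['cam_to_world']))
def cloud(d,K,C):
    v,u=np.indices(d.shape); P=np.stack([(u-K[0,2])/K[0,0]*d,(v-K[1,2])/K[1,1]*d,d],-1)
    W=P@C[:3,:3].T+C[:3,3]; W[d<=0]=np.nan; return W
def save(im,n): cv2.imwrite('pics/'+n,im[...,::-1])
E
python3 - <<'E'
from h import *
np.set_printoptions(precision=4,suppress=True)
print(ctrl.get_obs()['eef_rot'],ctrl.pinch_z); print(T())
ims=[]
for n in ['scene','side']:
    im,d,K,C=cam(n); W=cloud(d,K,C); np.savez(n,im=im,W=W,K=K,C=C)
    save(im,n+'0.png'); print(n,C[:3,3],C[:3,2])
    for t in ['steriliser','door','door_handle','tongs_grip','tray','snackbox','ramekin','pacifier']:
        for r in ctrl.outline_of(n,t)[:3]:
            g=r['region']; p=W[g]; p=p[~np.isnan(p[:,0])]
            print(t,round(r['score'],2),np.round(r['position']),g.sum(),np.median(p,0) if len(p) else '',np.percentile(p,2,axis=0) if len(p) else '',np.percentile(p,98,axis=0) if len(p) else '')
E
```

```text
[-0.0003  0.175   0.9846 -0.0008] 0.0187
[[-0.9388  0.3446 -0.0009  0.1978]
 [ 0.3446  0.9388 -0.0015  0.5393]
 [ 0.0004 -0.0017 -1.      0.2304]
 [ 0.      0.      0.      1.    ]]
scene [ 1.4686 -0.2481  0.6701] [-0.8123  0.2337 -0.5344]
steriliser 0.98 [228. 235.] 6346 [ 0.6291 -0.1809  0.0759] [ 0.4452 -0.2524  0.0039] [ 0.6903 -0.106   0.0946]
steriliser 0.53 [373. 195.] 1339 [0.503  0.1841 0.0486] [0.4435 0.1364 0.009 ] [0.5276 0.2435 0.0533]
door 0.9 [231. 225.] 2301 [ 0.6161 -0.1816  0.0809] [ 0.5438 -0.2438  0.0776] [ 0.6692 -0.1167  0.1159]
door_handle 0.92 [229. 226.] 2286 [ 0.6163 -0.1819  0.0809] [ 0.5439 -0.2433  0.0777] [ 0.6693 -0.1176  0.1159]
snackbox 0.97 [370. 193.] 1386 [0.5028 0.1829 0.0482] [0.4346 0.1364 0.0065] [0.5276 0.2437 0.0533]
ramekin 0.83 [403. 225.] 719 [0.6239 0.2108 0.0319] [0.5868 0.1806 0.007 ] [0.6536 0.2465 0.0422]
ramekin 0.77 [444. 264.] 448 [0.7677 0.2406 0.0185] [0.7425 0.2195 0.0031] [0.7887 0.2651 0.027 ]
pacifier 0.73 [364. 229.] 256 [0.6055 0.1235 0.0114] [0.5823 0.0942 0.0037] [0.6215 0.1455 0.0358]
pacifier 0.66 [411. 271.] 320 [0.753
[... 653 characters left out ...]
ackbox 0.61 [252. 172.] 1653 [0.48   0.1687 0.0499] [0.4352 0.1346 0.0089] [0.5244 0.2428 0.0536]
snackbox 0.31 [312. 186.] 244 [0.5993 0.1226 0.0118] [0.5835 0.1065 0.0046] [0.6188 0.155  0.0363]
ramekin 0.77 [313. 162.] 697 [0.6186 0.2081 0.0321] [0.5878 0.1788 0.0111] [0.6506 0.2466 0.0424]
ramekin 0.65 [365. 150.] 314 [0.7648 0.2393 0.0188] [0.7436 0.2172 0.0022] [0.7887 0.2674 0.027 ]
pacifier 0.9 [347. 232.] 332 [ 0.6475 -0.0211  0.0067] [ 0.6192 -0.0361  0.0006] [ 0.6684 -0.001   0.0311]
pacifier 0.72 [370. 176.] 247 [0.7485 0.1586 0.0064] [ 0.7323  0.1297 -0.001 ] [0.7652 0.1844 0.0312]
pacifier 0.71 [308. 189.] 250 [0.5992 0.1224 0.0118] [0.5827 0.1034 0.0049] [0.6193 0.1467 0.0368]
```

```bash
python3 - <<'E'
from h import *
np.set_printoptions(precision=4,suppress=True)
a=[np.load(n+'.npz') for n in ['scene','side']]
W=np.concatenate([x['W'].reshape(-1,3) for x in a]); c=np.concatenate([x['im'].reshape(-1,3) for x in a]).astype(int)
ok=~np.isnan(W[:,0]); W=W[ok]; c=c[ok]
def rect(m,name):
    p=W[m]; r=cv2.minAreaRect((p[:,:2]*1000).astype(np.float32)); print(name,m.sum(),r)
reg=(W[:,0]>.38)&(W[:,0]<.75)&(W[:,1]<-.05)&(W[:,1]>-.32)
rect(reg&(W[:,2]>.066)&(W[:,2]<.085),'top'); rect(reg&(W[:,2]>.095)&(W[:,2]<.113),'fin'); rect(reg&(W[:,2]>.0785)&(W[:,2]<.084),'door')
r2=(W[:,0]>.35)&(W[:,0]<.75)&(W[:,1]>0.03)&(W[:,1]<.32)
rect(r2&(W[:,2]>.025)&(W[:,2]<.06),'tray+')
for i,x in enumerate(a):
    im=x['im']; im=im[120:320,130:530] if i==0 else im[120:400,180:580]
    save(cv2.resize(im,(800,int(im.shape[0]*2))),f'c{i}.png')
E
```

```text
top 13771 ((559.6909790039062, -173.99801635742188), (145.11273193359375, 256.1902770996094), 83.01882934570312)
fin 222 ((603.5615234375, -180.9351348876953), (15.819121360778809, 37.708335876464844), 83.5147705078125)
door 6638 ((559.2219848632812, -174.56549072265625), (142.5788116455078, 250.09683227539062), 82.81979370117188)
tray+ 6946 ((575.417236328125, 169.9141082763672), (351.70928955078125, 211.87538146972656), 1.5004969835281372)
```

View pics/c1.png

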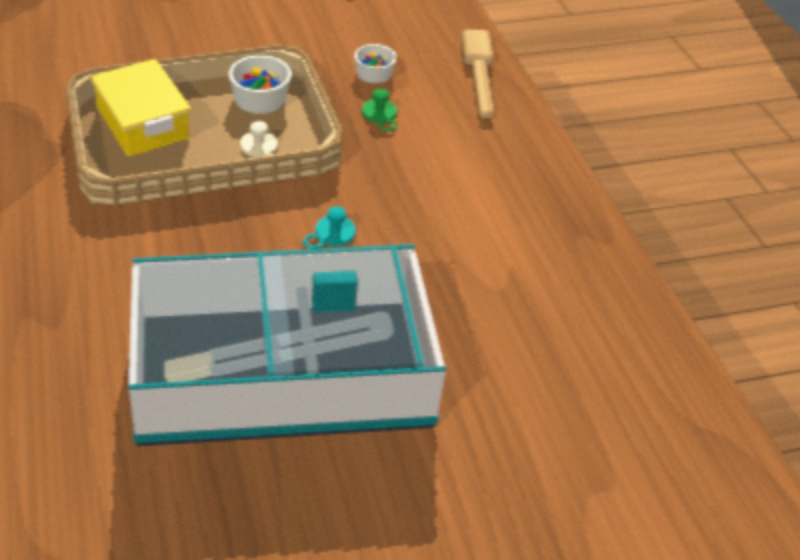

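View pics/c0.png

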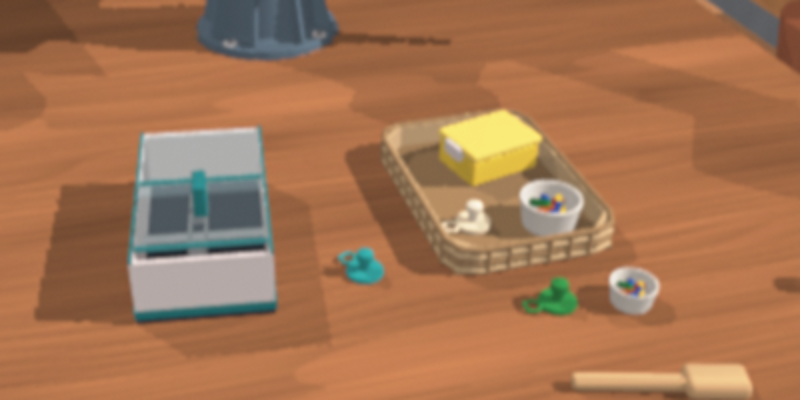

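The side crop shows the steriliser slightly ajar. The cream jaws are at about (188,367) and the bow at about (378,325), both seen through the clear parts.

Candidates, in crop pixels:
- **Pacifier:** cream, inside the tray at (258,140). This is the one meant. The teal (335,228) and green (380,108) ones are look-alikes.
- **Ramekin:** the large one in the tray at (260,82), about 72 mm across. The small one at (375,62) is a look-alike.

None of these get grasped.

```bash
cat >> h.py <<'E'
SC=np.array([.5597,-.174]); SY=np.radians(-7.0); SR=np.array([[np.cos(SY),-np.sin(SY)],[np.sin(SY),np.cos(SY)]])
def s2w(x,y): return SC+SR@np.array([x,y])/1000
def w2s(p): return SR.T@(np.asarray(p)[:2]-SC)*1000
def ray(K,C,u,v,z):
    d=C[:3,:3]@np.array([(u-K[0,2])/K[0,0],(v-K[1,2])/K[1,1],1]); return C[:3,3]+d*(z-C[2,3])/d[2]
E
python3 - <<'E'
from h import *
np.set_printoptions(precision=4,suppress=True)
s=np.load('side.npz'); K,C,W=s['K'],s['C'],s['W']
for n,u,v,z in [('jaw end',180+166/2,120+370/2,.015),('bow tip',180+391/2,120+322/2,.061)]:
    p=ray(K,C,u,v,z); print(n,p,w2s(p))
w=W.reshape(-1,3); w=w[~np.isnan(w[:,0])]
m=(w[:,0]>.36)&(w[:,0]<.715)&(w[:,1]>0.03)&(w[:,1]<.32)&(w[:,2]>.026)&(w[:,2]<.039)
print('tray',cv2.minAreaRect((w[m,:2]*1000).astype(np.float32)))
M=T(); p=s2w(44+36,0); print('push start',p, 'fin',w2s([.6036,-.1809]))
d=np.r_[p,.15]-M[:3,3]; print('tool delta',M[:3,:3].T@d*1000)
E
```

```text
jaw end [ 0.4601 -0.1659  0.015 ] [-99.8515  -4.1341]
bow tip [ 0.6518 -0.1897  0.061 ] [93.343  -4.3616]
tray ((545.1640625, 168.06350708007812), (287.58453369140625, 209.75985717773438), 1.5004969835281372)
push start [ 0.6391 -0.1837] fin [44.4137 -1.4985]
tool delta [-663.2838 -527.2796   81.2972]
```

Emit:
apply_moves(
  moves=[
    {"jaw": 0,"offset": [-47,-38,0],"rot": [0,0,0]},
    {"jaw": 0,"offset": [-47,-38,0],"rot": [0,0,0]},
    {"jaw": 0,"offset": [-47,-38,0],"rot": [0,0,0]},
    {"jaw": 0,"offset": [-47,-38,0],"rot": [0,0,0]},
    {"jaw": 0,"offset": [-47,-38,0],"rot": [0,0,0]},
  ],
)

```text
time_s: 1.52
eef_pos: [0.354, 0.2789, 0.2316]
eef_rot: [0.0, 0.175, 0.985, 0.0]
wrist_force: [1.2, 0.6, 0.5]
opening: -0.0
grasp_force: 0.0
```

Emit:
apply_moves(
  moves=[
    {"jaw": 0,"offset": [-47,-38,0],"rot": [0,0,0]},
    {"jaw": 0,"offset": [-47,-38,0],"rot": [0,0,0]},
    {"jaw": 0,"offset": [-47,-38,0],"rot": [0,0,0]},
    {"jaw": 0,"offset": [-47,-38,0],"rot": [0,0,0]},
    {"jaw": 0,"offset": [-47,-38,0],"rot": [0,0,0]},
  ],
)

```text
time_s: 2.15
eef_pos: [0.5093, 0.0192, 0.2316]
eef_rot: [0.0, 0.175, 0.985, 0.0]
wrist_force: [0.4, 1.2, 0.2]
opening: 0.001
grasp_force: 0.0
```

Emit:
apply_moves(
  moves=[
    {"jaw": 0,"offset": [-47,-38,0],"rot": [0,0,0]},
    {"jaw": 0,"offset": [-47,-38,0],"rot": [0,0,0]},
    {"jaw": 0,"offset": [-47,-38,0],"rot": [0,0,0]},
    {"jaw": 0,"offset": [-47,-38,0],"rot": [0,0,0]},
    {"jaw": 0,"offset": [0,0,0],"rot": [0,0,-10]},
  ],
)

```text
time_s: 2.78
eef_pos: [0.6333, -0.1907, 0.2297]
eef_rot: [-0.0, 0.089, 0.996, -0.0]
wrist_force: [-0.1, 0.7, 0.4]
opening: 0.002
grasp_force: 0.0
```

```bash
cat >> h.py <<'E'
def st(tx=None,ty=0,z=None,yaw=None):
    "print tool state in steriliser frame; with target (TCP, mm) the tool-frame delta"
    M=T(); o=ctrl.get_obs(); np.set_printoptions(precision=4,suppress=True)
    print('t',o['time_s'],'TCP ster',w2s(M[:3,3]),'z',M[2,3]*1000,'F',o['wrist_force'],'op',o['opening'],'g',o['grasp_force'],'yaw rel (tool x vs ster -x) deg',(np.degrees(np.arctan2(M[1,0],M[0,0])-SY-np.pi)+180)%360-180,'tilt zx,zy,zz',np.r_[SR.T@M[:2,2],M[2,2]],'q',o['q'])
    if tx is not None: print('delta',M[:3,:3].T@(np.r_[s2w(tx,ty),z/1000]-M[:3,3])*1000)
E
python3 -c "
from h import *
st(80,-1.5,95)"
```

```text
t 2.775 TCP ster [75.1298 -7.5965] z 229.7306147138457 F [-0.1068  0.6886  0.3618] op 0.001510009611170911 g 0.0 yaw rel (tool x vs ster -x) deg -3.183933894156411 tilt zx,zy,zz [-0.0009 -0.0004 -1.    ] q [-0.4712  0.3716  1.3728 -0.0007  1.3979 -1.8641]
delta [ -4.6386   6.4244 134.7236]
```

Emit:
apply_moves(
  moves=[
    {"jaw": 0,"offset": [-5,6,40],"rot": [0,0,-3.2]},
    {"jaw": 0,"offset": [0,0,40],"rot": [0,0,0]},
    {"jaw": 0,"offset": [0,0,35],"rot": [0,0,0]},
    {"jaw": 0,"offset": [0,0,20],"rot": [0,0,0]},
    {"jaw": 0,"offset": [0,0,0],"rot": [0,0,0]},
  ],
)

```text
time_s: 3.4
eef_pos: [0.6375, -0.1809, 0.0947]
eef_rot: [-0.001, 0.061, 0.998, 0.001]
wrist_force: [0.3, -0.3, 0.4]
opening: 0.0
grasp_force: 0.0
```

Emit:
apply_moves(
  moves=[
    {"jaw": 0,"offset": [7,0,0],"rot": [0,0,0]},
    {"jaw": 0,"offset": [12,0,0],"rot": [0,0,0]},
    {"jaw": 0,"offset": [14,0,0],"rot": [0,0,0]},
    {"jaw": 0,"offset": [14,0,0],"rot": [0,0,0]},
    {"jaw": 0,"offset": [14,0,0],"rot": [0,0,0]},
  ],
)

```text
time_s: 4.03
eef_pos: [0.5782, -0.1742, 0.0982]
eef_rot: [0.002, 0.061, 0.998, -0.001]
wrist_force: [1.1, 0.8, 0.7]
opening: -0.0
grasp_force: 0.9
```

```bash
python3 -c "
from h import *
st(-33,-1.5,95)"
```

```text
t 4.025 TCP ster [18.3456  2.0733] z 98.23298924685636 F [1.1384 0.8367 0.7251] op -4.286417100470813e-05 g 0.913632984738797 yaw rel (tool x vs ster -x) deg 0.03847372313219921 tilt zx,zy,zz [ 0.0036 -0.0009 -1.    ] q [-0.4892  0.3879  1.6356  0.0004  1.1145 -1.9387]
delta [51.3592 -3.5359  3.054 ]
```

Emit:
apply_moves(
  moves=[
    {"jaw": 0,"offset": [13,-2,2],"rot": [0,0,0]},
    {"jaw": 0,"offset": [13,-1,0],"rot": [0,0,0]},
    {"jaw": 0,"offset": [13,0,0],"rot": [0,0,0]},
    {"jaw": 0,"offset": [8,0,0],"rot": [0,0,0]},
    {"jaw": 0,"offset": [5,0,0],"rot": [0,0,0]},
  ],
)

```text
time_s: 4.65
eef_pos: [0.5276, -0.171, 0.0946]
eef_rot: [0.003, 0.061, 0.998, -0.0]
wrist_force: [19.2, -1.1, -11.9]
opening: -0.003
grasp_force: 9.7
```

```bash
python3 -c "
from h import *
st(-33,-1.5,95)"
```

```text
t 4.65 TCP ster [-32.2424  -0.8986] z 94.63618562936493 F [ 19.224   -1.1476 -11.8581] op -0.0027920528652325043 g 9.721382707357407 yaw rel (tool x vs ster -x) deg -0.001490580975996636 tilt zx,zy,zz [ 0.0054 -0.0004 -1.    ] q [-0.5284  0.2955  1.7689  0.002   1.0721 -1.978 ]
delta [ 0.7556 -0.6016 -0.3676]
```

Emit:
apply_moves(
  moves=[
    {"jaw": 0,"offset": [-10,0,0],"rot": [0,0,0]},
    {"jaw": 0,"offset": [-25,0,-30],"rot": [0,0,0]},
    {"jaw": 0.55,"offset": [-30,0,-50],"rot": [0,0,0]},
    {"jaw": 0.55,"offset": [-28,0,-50],"rot": [0,0,0]},
    {"jaw": 0.55,"offset": [0,0,0],"rot": [0,0,0]},
  ],
)

```text
time_s: 5.28
eef_pos: [0.6221, -0.1833, 0.2295]
eef_rot: [0.004, 0.06, 0.998, -0.002]
wrist_force: [-0.2, -0.1, -0.3]
opening: 0.547
grasp_force: 0.0
```

```bash
python3 - <<'E'
from h import *
st()
for n in ['wrist','side']:
    im,d,K,C=cam(n); W=cloud(d,K,C); np.savez(n,im=im,W=W,K=K,C=C); save(im if n=='wrist' else cv2.resize(im[220:360,220:420],(800,560)),n+'1.png')
    for t in ['tongs_grip','tongs_center','door_handle']:
        for r in ctrl.outline_of(n,t)[:2]:
            p=W[r['region']]; p=p[~np.isnan(p[:,0])]; print(n,t,r['score'],r['position'],np.median(p,0),w2s(np.median(p,0)))
            if t=='tongs_grip':
                q=np.array([np.r_[w2s(x),x[2]*1000] for x in p]); q=q[(q[:,0]>8)&(q[:,2]>30)&(q[:,2]<80)]
                for a in range(10,110,15):
                    k=q[(q[:,0]>a)&(q[:,0]<a+15)]; 
                    if len(k)>5: print(a,len(k),np.percentile(k[:,1],[3,50,97]),np.median(k[:,2]))
                print(np.percentile(q[:,0],99.5))
E
```

```text
t 5.275 TCP ster [63.0416 -1.6049] z 229.54822695505848 F [-0.161  -0.1334 -0.3181] op 0.547054970306809 g 0.0 yaw rel (tool x vs ster -x) deg 0.08718000342807386 tilt zx,zy,zz [ 0.0084 -0.0034 -1.    ] q [-0.469   0.3368  1.4187 -0.0003  1.3771 -1.9191]
wrist tongs_grip 0.77 [311.5, 172.7] [ 0.6207 -0.1873  0.0595] [62.1246 -5.7855]
10 84 [-13.4604  -3.9031   5.5883] 49.04832887990662
25 87 [-13.4797 -10.6279   5.6276] 52.54255697592664
40 83 [-13.4932 -11.1653   5.6689] 56.57017410587195
55 83 [-13.5227   3.4202   5.7034] 60.364264288280175
70 216 [-13.4991  -3.915    5.7295] 64.47696777193978
85 66 [-11.2997  -4.4176   2.4217] 66.8210701080559
90.60107789661002
wrist tongs_center 0.91 [320.3, 177.8] [ 0.6218 -0.1868  0.0599] [63.182  -5.1562]
wrist door_handle 0.83 [322.9, 61.5] [ 0.5061 -0.1654  0.0809] [-54.2253   2.0535]
side tongs_grip 0.85 [349.1, 286.3] [ 0.6118 -0.1886  0.0515] [53.4955 -8.1701]
10 105 [-16.3102 -11.5672   3.1459] 43.95658643938194
25 116 [-16.6464  -0.1587   3.9432] 47.25981286324682
40 114 [-16.386   -6.9247   3.6179] 52.26748033635009
55 112 [-16.9485  -6.1735   3.3216] 55.605818678582665
70 130 [-16.2092 -10.4054   3.1557] 62.83418473732899
85 55 [-15.6926 -10.7613   1.5556] 65.72236252996477
92.40850196700706
side tongs_grip 0.48 [287.9, 189.6] [0.5542 0.1453 0.0077] [-44.4243 316.2902]
10 55 [244.947  252.4609 451.4393] 34.37417497674999
25 47 [247.0165 260.4186 453.1501] 34.81972353745522
40 56 [249.1594 437.7259 451.2488] 34.29399090283874
55 78 [251.7546 421.0109 447.6683] 34.126202228098755
70 184 [259.8789 345.2753 417.3626] 34.79412716201813
85 58 [266.9767 293.4525 334.4063] 35.62217012320734
92.17337030574808
side tongs_center 0.79 [348.7, 288.1] [ 0.6095 -0.1888  0.0513] [51.2572 -8.6444]
side door_handle 0.85 [290.2, 278.9] [ 0.5002 -0.1747  0.0814] [-58.9436  -7.9155]
```

View pics/wrist1.png

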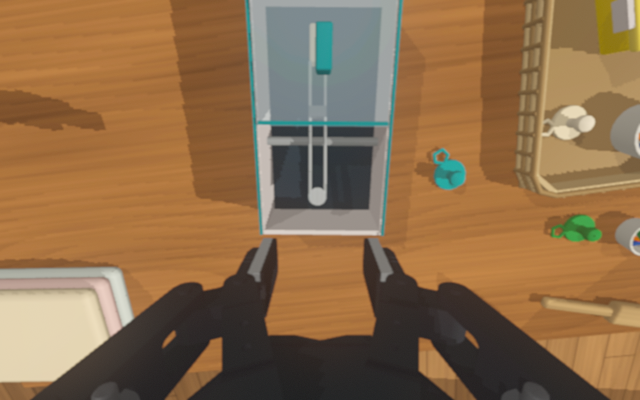

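View pics/side1.png

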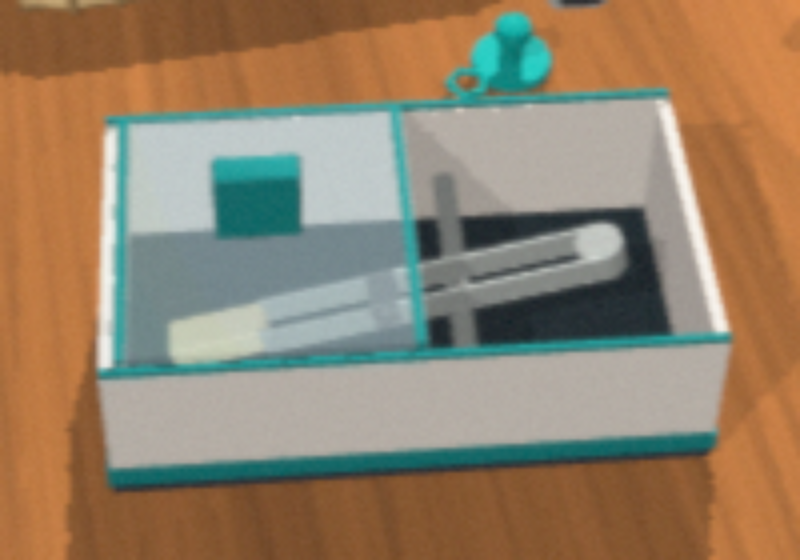

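The door is fully open and the fin is at about (255,195) in the side crop. The tongs lie straight along the box: bow at (600,243) in the side crop and (317,196) in the wrist picture, at about y = -5, with the grip top at 60 mm as expected. I'll descend.

Emit:
apply_moves(
  moves=[
    {"jaw": 0.55,"offset": [4,-3,50],"rot": [0,0,0]},
    {"jaw": 0.55,"offset": [0,0,50],"rot": [0,0,0]},
    {"jaw": 0.55,"offset": [0,0,40],"rot": [0,0,0]},
    {"jaw": 0.55,"offset": [0,0,0],"rot": [0,0,0]},
    {"jaw": 0.55,"offset": [0,0,0],"rot": [0,0,0]},
  ],
)

```text
time_s: 6.3
eef_pos: [0.6148, -0.1849, 0.0858]
eef_rot: [0.001, 0.061, 0.998, -0.0]
wrist_force: [-0.1, 0.1, 0.6]
opening: 0.546
grasp_force: 0.0
```

```bash
python3 -c "
from h import *
st(60,-5,32)"
```

```text
t 6.3 TCP ster [56.0019 -4.0651] z 85.83559187318981 F [-0.0555  0.0883  0.6293] op 0.546439408113169 g 0.0 yaw rel (tool x vs ster -x) deg 0.03996955306328687 tilt zx,zy,zz [ 0.0017 -0.0006 -1.    ] q [-0.4766  0.4793  1.5337 -0.      1.1267 -1.9259]
delta [-3.9056 -0.9026 53.8429]
```

Emit:
apply_moves(
  moves=[
    {"jaw": 0.55,"offset": [-4,-1,24],"rot": [0,0,0]},
    {"jaw": 0.55,"offset": [0,0,20],"rot": [0,0,0]},
    {"jaw": 0.55,"offset": [0,0,10],"rot": [0,0,0]},
    {"jaw": 0.55,"offset": [0,0,0],"rot": [0,0,0]},
    {"jaw": 0.1,"offset": [0,0,0],"rot": [0,0,0]},
  ],
)

```text
time_s: 6.92
eef_pos: [0.6183, -0.1861, 0.0311]
eef_rot: [0.001, 0.061, 0.998, -0.0]
wrist_force: [-0.6, -0.2, -0.2]
opening: 0.353
grasp_force: 0.0
```

Emit:
apply_moves(
  moves=[
    {"jaw": 0.1,"offset": [0,0,0],"rot": [0,0,0]},
    {"jaw": 0.1,"offset": [0,0,0],"rot": [0,0,0]},
    {"jaw": 0.1,"offset": [0,0,0],"rot": [0,0,0]},
    {"jaw": 0.1,"offset": [0,0,0],"rot": [0,0,0]},
    {"jaw": 0.1,"offset": [0,0,0],"rot": [0,0,0]},
  ],
)

```text
time_s: 7.55
eef_pos: [0.6184, -0.1862, 0.031]
eef_rot: [0.001, 0.061, 0.998, -0.0]
wrist_force: [1.1, 0.1, 5.6]
opening: 0.227
grasp_force: 59.1
```

```bash
cat > plan.py <<'E'
from h import *
# TCP rel. to jaw with measured grasp; tool pitch a: rotation about tool y. compute rows
import sys
M=T(); st()
x0=w2s(M[:3,3])[0]; z0=M[2,3]*1000
t0=np.radians(14); J0=np.array([-100+1,13.]) # jaw centre (ster x,z)
r0=np.array([x0,z0])-J0
def rot(a,v): return np.array([np.cos(a)*v[0]-np.sin(a)*v[1],np.sin(a)*v[0]+np.cos(a)*v[1]])
wp=[(J0,14)]
n=5
for i in range(1,n+1): wp.append((J0+np.array([(-30+99)*i/n,5*min(1,i)+0]),14+28*i/n))
P=[np.r_[J+rot(np.radians(t)-t0,r0),t] for J,t in wp]
for a,b in zip(P,P[1:]):
    d=b[:2]-a[:2]; al=np.radians(a[2]-14)
    # tool axes in (ster x,z) at start of row: tool x=-(cos,sin), tool z=(sin,-cos)
    print('jaw/row TCP',b,'offset x,z',-(d@[np.cos(al),np.sin(al)]),d@[np.sin(al),-np.cos(al)],'rot',b[2]-a[2])
E
python3 plan.py
```

```text
t 7.55 TCP ster [59.7557 -4.9148] z 30.960852408970098 F [1.1028 0.0573 5.5654] op 0.22665889920430554 g 59.13830280303955 yaw rel (tool x vs ster -x) deg 0.044113928569714744 tilt zx,zy,zz [ 0.0014 -0.0005 -1.    ] q [-0.4758  0.5633  1.538   0.      1.0388 -1.9252]
jaw/row TCP [71.0453 51.367  19.6   ] offset x,z -11.289650617840223 -20.406118839432324 rot 5.600000000000001
jaw/row TCP [80.8436 66.4546 25.2   ] offset x,z -11.223788737589453 -14.059474822756053 rot 5.599999999999998
jaw/row TCP [89.1886 81.0797 30.8   ] offset x,z -11.026831761659064 -12.725684792596699 rot 5.600000000000001
jaw/row TCP [96.1326 95.1027 36.4   ] offset x,z -10.700659683782732 -11.417480041598592 rot 5.599999999999998
jaw/row TCP [101.7408 108.3898  42.    ] offset x,z -10.248385881690133 -10.14734764579855 rot 5.600000000000001
```

Emit:
apply_moves(
  moves=[
    {"jaw": 0.1,"offset": [-11,0,-20],"rot": [0,-5.6,0]},
    {"jaw": 0.1,"offset": [-11,0,-14],"rot": [0,-5.6,0]},
    {"jaw": 0.1,"offset": [-11,0,-13],"rot": [0,-5.6,0]},
    {"jaw": 0.1,"offset": [-11,0,-11],"rot": [0,-5.6,0]},
    {"jaw": 0.1,"offset": [-10,0,-10],"rot": [0,-5.6,0]},
  ],
)

```text
time_s: 8.18
eef_pos: [0.6586, -0.1906, 0.1067]
eef_rot: [0.242, 0.059, 0.968, -0.015]
wrist_force: [-0.5, 0.4, -0.6]
opening: 0.225
grasp_force: 58.6
```

```bash
python3 - <<'E'
from h import *
st(102,-5,108)
im,d,K,C=cam('side'); save(cv2.resize(im[160:360,200:460],(780,600)),'side2.png')
E
```

```text
t 8.175 TCP ster [100.2272  -4.4068] z 106.65775711995113 F [-0.5372  0.3761 -0.6033] op 0.22536332504837908 g 58.56091618537903 yaw rel (tool x vs ster -x) deg 0.027260332948088717 tilt zx,zy,zz [ 0.471   0.0005 -0.8822] q [-0.5471  0.3064  1.818   0.3551  0.5942 -2.2491]
delta [-2.1958 -0.5939 -0.3495]
```

View pics/side2.png

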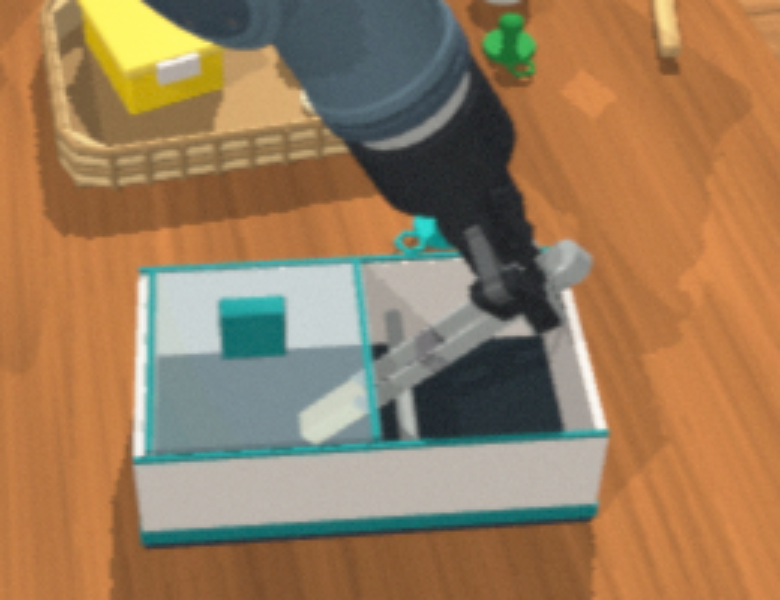

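The jaws show at (320,420) through the door, the bow at (570,262), and the bar clears the roof edge. Next I'll slide along the bar's axis, then straight up.

Emit:
apply_moves(
  moves=[
    {"jaw": 0.1,"offset": [-27,0,-7],"rot": [0,0,0]},
    {"jaw": 0.1,"offset": [-27,0,-7],"rot": [0,0,0]},
    {"jaw": 0.1,"offset": [-27,0,-7],"rot": [0,0,0]},
    {"jaw": 0.1,"offset": [-14,0,-27],"rot": [0,0,0]},
    {"jaw": 0.1,"offset": [-14,0,-27],"rot": [0,0,0]},
  ],
)

```text
time_s: 8.85
eef_pos: [0.719, -0.1979, 0.2232]
eef_rot: [0.239, 0.059, 0.969, -0.014]
wrist_force: [0.7, 0.7, -0.4]
opening: 0.223
grasp_force: 58.6
```

Emit:
apply_moves(
  moves=[
    {"jaw": 0.1,"offset": [-14,0,-27],"rot": [0,0,0]},
    {"jaw": 0.1,"offset": [-14,0,-27],"rot": [0,0,0]},
    {"jaw": 0.1,"offset": [0,0,0],"rot": [0,0,0]},
    {"jaw": 0.1,"offset": [0,0,0],"rot": [0,0,0]},
    {"jaw": 0.1,"offset": [0,0,0],"rot": [0,0,0]},
  ],
)

```text
time_s: 9.48
eef_pos: [0.7181, -0.1978, 0.2823]
eef_rot: [0.24, 0.059, 0.969, -0.014]
wrist_force: [-0.1, -0.5, -0.3]
opening: 0.225
grasp_force: 58.6
```

```bash
python3 - <<'E'
from h import *
st(); M=T()
b=M[:3,:3]@np.array([-np.cos(np.radians(14)),0,-np.sin(np.radians(14))])
g=M[:3,3]+M[:3,:3]@np.array([0,0,-.022])
print('jaw',g-.162*b,'centre',g-.063*b,'bow',g+.037*b)
# level bar target over tray centre with tool pitch back so bar 20 deg
c=g-.063*b; tgt=np.array([.545,.168,.26]); print('delta world',tgt-c,'tool',M[:3,:3].T@(tgt-c)*1000)
E
```

```text
t 9.475 TCP ster [160.1342  -4.2722] z 282.28908631400424 F [-0.1221 -0.5166 -0.3371] op 0.22479150737552434 g 58.60633850097656 yaw rel (tool x vs ster -x) deg -0.00518521643076042 tilt zx,zy,zz [ 0.4659  0.0015 -0.8849] q [-0.5039  0.2206  1.5308  0.2172  0.9476 -2.0402]
jaw [ 0.588  -0.1817  0.1938] centre [ 0.6613 -0.1908  0.2598] bow [ 0.7353 -0.1999  0.3264]
delta world [-0.1163  0.3588  0.0002] tool [140.769  342.0375 -73.816 ]
```

Emit:
apply_moves(
  moves=[
    {"jaw": 0.1,"offset": [14,34,-7],"rot": [0,0,0]},
    {"jaw": 0.1,"offset": [14,34,-7],"rot": [0,0,0]},
    {"jaw": 0.1,"offset": [14,34,-7],"rot": [0,0,0]},
    {"jaw": 0.1,"offset": [14,34,-7],"rot": [0,0,0]},
    {"jaw": 0.1,"offset": [14,34,-7],"rot": [0,0,0]},
  ],
)

```text
time_s: 10.1
eef_pos: [0.6609, -0.0188, 0.2815]
eef_rot: [0.24, 0.059, 0.969, -0.015]
wrist_force: [-0.1, 0.7, -0.9]
opening: 0.221
grasp_force: 58.7
```

Emit:
apply_moves(
  moves=[
    {"jaw": 0.1,"offset": [14,34,-7],"rot": [0,0,0]},
    {"jaw": 0.1,"offset": [14,34,-7],"rot": [0,0,0]},
    {"jaw": 0.1,"offset": [14,34,-7],"rot": [0,0,0]},
    {"jaw": 0.1,"offset": [14,34,-7],"rot": [0,0,0]},
    {"jaw": 0.1,"offset": [14,34,-7],"rot": [0,0,0]},
  ],
)

```text
time_s: 10.72
eef_pos: [0.6038, 0.1592, 0.2797]
eef_rot: [0.24, 0.059, 0.969, -0.015]
wrist_force: [-0.3, -0.4, -0.8]
opening: 0.223
grasp_force: 58.7
```

Emit:
apply_moves(
  moves=[
    {"jaw": 0.1,"offset": [0,0,0],"rot": [0,0,0]},
    {"jaw": 0.1,"offset": [0,0,0],"rot": [0,0,0]},
    {"jaw": 0.1,"offset": [0,0,0],"rot": [0,0,0]},
    {"jaw": 0.1,"offset": [0,0,0],"rot": [0,0,0]},
    {"jaw": 0.1,"offset": [0,0,0],"rot": [0,0,0]},
  ],
)

```text
time_s: 11.35
eef_pos: [0.6051, 0.1576, 0.2812]
eef_rot: [0.241, 0.059, 0.968, -0.015]
wrist_force: [0.4, 0.3, -0.4]
opening: 0.228
grasp_force: 58.8
```

```bash
python3 - <<'E'
from h import *
st(); M=T()
b=M[:3,:3]@np.array([-np.cos(np.radians(14)),0,-np.sin(np.radians(14))])
g=M[:3,3]+M[:3,:3]@np.array([0,0,-.022])
print('jaw',g-.162*b,'centre',g-.063*b,'bow',g+.037*b)
im,d,K,C=cam('scene'); W=cloud(d,K,C); save(cv2.resize(im[80:320,130:530],(800,480)),'s3.png')
for r in ctrl.outline_of('scene','tongs_center')[:2]:
    p=W[r['region']]; p=p[~np.isnan(p[:,0])]; print(r['score'],np.median(p,0),np.percentile(p,2,axis=0),np.percentile(p,98,axis=0))
E
```

```text
t 11.35 TCP ster [  4.6764 334.6244] z 281.2049954240122 F [ 0.3765  0.2981 -0.3594] op 0.22755720109378264 g 58.77847194671631 yaw rel (tool x vs ster -x) deg -0.014733974673333705 tilt zx,zy,zz [ 0.4694 -0.0002 -0.883 ] q [ 0.1245 -0.026   1.8022 -0.1477  0.8947 -1.259 ]
jaw [0.4754 0.1735 0.1922] centre [0.5484 0.1645 0.2585] bow [0.6222 0.1555 0.3254]
0.85 [0.5516 0.1627 0.257 ] [-0.0213  0.1467  0.0007] [0.623  0.4451 0.326 ]
```

View pics/s3.png

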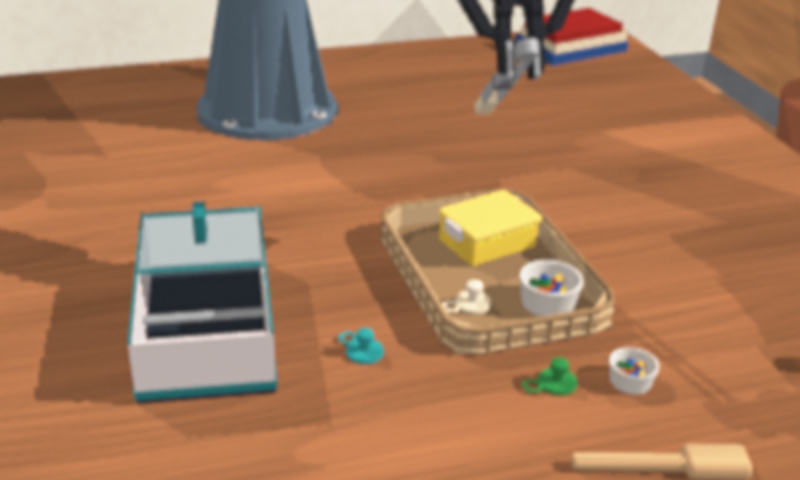

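The tongs hang from the gripper at about (510,75). Depth puts their centre at (0.552, 0.163, 0.257), over the tray's middle. The door is open and the tray's contents haven't moved.

```bash
python3 -c "
from bench import ctrl
print(ctrl.hand_in())"
```

```text
the job is handed in; nothing more can be done
None
```

I handed the job in with the door fully open and the tongs held still over the middle of the tray, their lower end about 19 cm above the dresser; the snack box, ramekin and pacifier look unmoved, but no verdict came back.

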